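# Feed a plated bar through the sample fixture with a push stick

## Task

Set the small copper bar with two holes flat on the open apron of the aluminium sample fixture, in line with the guide channel, then pick up the white push stick and feed the bar with it through the channel, under the spring roller, until it is home against the stop screw at the far end. Press it there with the stick for a second, firmly but gently: about 10 N, and never more than 15 N on the way or at the stop, because the plating must not be bruised; use only the stick on the bar in the channel, not the fingers. Then draw the stick out and lay it back on the table, flat and right way up, off the fixture, leaving the bar home against the stop and everything else where it was.

Things in the scene. Friction and masses are not known exactly. Their poses are not given: they have to be found in the camera images.
- fixture: Sample fixture of plain aluminium, fixed to the table: base plate 247 x 84 mm, 12 mm thick (x -115 to +132 mm). Origin: at table height under the guide channel's mouth; +x runs along the channel (the feed direction), z up. A bridge 72 mm wide, 60 mm high (black knob on top to 86 mm) stands over the channel at x 51 to 69 and carries the spring roller.
- apron (a point): Middle of the loading place on the open flat apron: fixture x = -62, y = 0, on the plate's top (z = 12 mm). The apron is bare from x = -115 to -28 over the plate's whole width.
- mouth (a point): Mouth of the guide channel: fixture x = 0, y = 0, on its floor (z = 12 mm). Two rails 14 mm wide and high run from x = 0 to 110, 22 mm apart. Before them two flared lips, 14 mm high, narrow from about 40 mm apart at x = -27 to 22 mm at x = 0.
- holddown (a joint): Spring roller under the bridge at fixture x = 60, 16 mm in diameter, free-turning. Value: its lift in m: 0 at rest (6.2 mm above the channel floor), 0.0018 with the bar under it. The bar's leading end meets it when the bar's middle is at about x = 30; pushing in under it takes about 4 to 8 N, further on the bar drags with 2 to 5 N. That is not yet the stop.
- end_block (a point): Top centre of the end block: fixture x = 119 (block x 110 to 128), z = 32. It holds the rigid stop screw: a rod with a domed steel tip (8 mm across, axis 17 mm high) towards the channel and a black knob behind. The screw is set anew for each job: the tip's foremost point stands anywhere from fixture x = 67 to 98, so the bar is home with its middle at x = 42 to 73. The setting is not measured.
- bar: The sample: plated copper bar 50 x 20 x 8 mm with two small holes marked on its face, about 70 g. Origin: centre of its underside; x along its length, y along its width, z up. Both ends are alike. It starts lying flat on the table, as do a wider plate and a disc of the same copper.
- bar_mid (a point): Point on the bar's centre, 5 mm above its underside.
- stick: Push stick of white plastic, 210 mm long, about 100 g, lying on the table. Origin: centre of its underside; +x points to its pushing tip, z up. Handle: x -105 to -15 mm, 20 mm wide, 30 mm high. Blade: x -15 to +105, 16 mm wide, 8 mm high, with a flat square end; its underside is level with the handle's. It balances near x = -37.
- stick_grip (a point): Grip point on the handle: stick x = -40, y = 0, 23 mm above its underside.
- stick_tip (a point): Centre of the blade's flat end: stick x = +105, 4 mm above its underside.
- plate: Another sample, not to be used: copper plate 52 x 36 x 8 mm with one hole. Origin: centre of its underside.
- disc: Another sample, not to be used: copper disc 34 mm in diameter, 8 mm thick. Origin: centre of its underside.
- tweezers: Steel tweezers 120 mm long, 10 mm high, lying on the table. Origin: middle, underside.
- bottle: White plastic bottle 60 mm in diameter, 120 mm tall, standing. Origin: centre of its underside.
- loupe: Black eyepiece loupe 38 mm in diameter, 42 mm tall, standing. Origin: centre of its underside.
- mouse: Black computer mouse 105 x 58 mm, 33 mm high. Origin: centre of its underside.
Not all that is in view belongs to the job. Several things have the shape of the stick; the one meant has the colours described above. Leave any purple or yellow look-alike of the bar alone.

How it is judged (in metres and radians):
On the way, in this order (a step that is already met when the one before it is completed fails the run):
1. the bar lies flat on the apron in line with the channel (middle at fixture x -95 to -10 mm, within 12 mm of the centre line and 0.3 rad), let go (x of bar in the frame of fixture between -0.095 and -0.01 m and y of bar in the frame of fixture between -0.012 and 0.012 m and z of bar in the frame of fixture below 0.0145 m and angle between the x axis of bar and the x axis of fixture, either way round below 0.3 rad and contact force between the fingers and bar below 0.05 N), for 0.2 s.
2. the bar is inside the channel (middle past fixture x = 5 mm), pushed by the held stick (x of bar in the frame of fixture between 0.005 and 0.04 m and contact force between stick and bar above 0.1 N and contact force between the fingers and stick above 1 N), for 0.02 s.
3. the held stick presses the bar against the stop screw with more than 2.5 N for 0.3 s (contact force between bar and stop_dome above 2.5 N and contact force between stick and bar above 4 N and contact force between the fingers and stick above 1 N), for 0.3 s.
At the end, for the whole second after the job is handed in: The bar lies flat in the channel under the roller with its end within 2 mm of the stop screw's tip, in line within 0.08 rad; the stick lies flat on the table, underside down (within 0.1 rad and 5 mm), touching neither fixture nor bar; both at rest (distance between bar_mid and stop_dome below 0.031 m and z of bar in the frame of fixture between 0.01 and 0.0145 m and angle between the x axis of bar and the x axis of fixture, either way round below 0.08 rad and height (world z) of stick_tip below 0.009 m and height (world z) of stick_grip below 0.028 m and angle between stick's own z axis and vertical below 0.1 rad and contact force between stick and fixture below 0.05 N and contact force between stick and bar below 0.05 N and linear speed of each of bar, stick below 0.01 m/s).
It fails at once if the stick presses the bar with more than 15 N (contact force between stick and bar above 15 N).
It fails at once if the bar presses the stop screw with more than 15 N (contact force between bar and stop_dome above 15 N).
It fails at once if the fingers touch the bar in the channel (contact force between the fingers and bar above 0.3 N and x of bar in the frame of fixture above 0 m and y of bar in the frame of fixture between -0.015 and 0.015 m and z of bar in the frame of fixture below 0.03 m).
It fails at once if another sample, the tweezers, the bottle, the loupe or the mouse is moved more than 15 mm (distance of any of plate, disc, tweezers, bottle, loupe, mouse from where it was at the start of the episode above 0.015 m).
It also fails if it takes over 70 s, if anything falls off the work surface, if the arm or the gripper's body presses on something with over 40 N, if the wrist force passes 120 N, or if a joint passes its speed limit or range.

## Robot

A 6-joint arm with a two-finger parallel gripper is mounted at the origin on the work surface. World frame = base frame: x ahead of the robot, y to its left, z up, the work surface at z = 0. Lengths are in mm, angles in rad, forces in N, time in s.
With the tool pointing down it reaches from about 250 to 775 mm from the base axis. Payload 4 kg.
Tool frame: the origin (TCP) lies between the finger pads; the fingertips stand 25 mm ahead of it and the grasp point (between the pads) lies 6 mm ahead of it; z points along the fingers, y is the line along which they close (so a half turn about z gives the same grasp; the last joint's range is limited). The gripper opens to 94 mm and grips with 3 to 60 N. Pads are 16 mm wide; open, the fingers measure 119 mm over their backs; the gripper's body (75 mm by 177 mm) begins 78 mm behind the grasp point.
Start: joints at [1.109, 0.087, 1.371, -0, 1.684, -0.103], TCP at [193.143, 514.989, 230.506] pointing down, gripper open.
Joint ranges: [-3.1, 3.1], [-0.76, 2.03], [0.27, 2.55], [-1.08, 4.22], [0.17, 2.65], [-2.57, 2.57]. Speed limits (rad/s): [2.79, 2.79, 3.14, 3.14, 3.14, 3.14].

## Interface

Orientations are given as a 3x3 rotation matrix whose columns are the frame's x, y, z axes.
In Python, from station import arm gives the robot as it stands.
- The arm moves only by the tool creep_tool, called after "Emit:" as name([rows], argument=value, ...), one row to a line, values as JSON. Schema: {"type":"object","properties":{"steps":{"type":"array","items":{"type":"array","prefixItems":[{"type":"array","items":{"type":"number"},"minItems":3,"maxItems":3},{"type":"number"}],"minItems":2,"maxItems":2},"minItems":1,"maxItems":12},"finger_gap":{"type":"number"},"only":{"type":"string"},"quiet":{"type":"boolean"},"lines":{"type":"string"}},"required":["steps"],"additionalProperties":false}. steps is a list of rows, 1 to 12 of them, each written [[dx, dy, dz], turn]: dx, dy, dz in mm, then a turn about the tool's z in rad; each row shifts and turns the commanded pose from where the row before left it, along the tool's axes as they then stand; what a row does not reach is not made up. A row lasts 1/8 s, in which the tool goes at most 62.5 mm and 0.188 rad, less where a joint would pass 70% of its speed; a pose out of reach is approached as far as the arm can. finger_gap is the finger opening in mm, set as the call begins (left out keeps the last). The fingers move at their own pace and stop on an object; the grip force is fixed at half the most. Time passes only in rows, so rows that do not move let the fingers close. The tool returns the time, the measured TCP pose, the force, the opening and the grip force at its end. only (a regular expression) keeps the lines of the reply that match it, lines (a string "A,B") keeps lines A to B, and quiet returns only ok. Input that does not fit is refused with a message, and nothing moves.
- arm.get_obs(): the state, without advancing time (a new reading comes with each control period).
- arm.read_camera(name): name is "scene" or "side" or "wrist"; returns the picture (480x640x3 uint8, red, green, blue); there is no depth.
- arm.calibration(name): a dict with "fx", "fy", "cx", "cy" (pixels), "rvec" (rotation vector, rad) and "tvec" (3), from world to camera coordinates, as OpenCV has them. Camera axes: x right, y down, z forward; pixel columns grow to the right and rows downward; lengths in mm; the calibration is good to about 2 mm. A picture is of the moment at which its call begins: read the wrist's pose just before it. calibration takes no time and is no camera call; for the wrist camera it gives the pose at the moment of the call.
- arm.close_job(): hands the job in; it is judged then, once.
The state is a dict: "t": time; "q": joint angles; "joint_vel": joint speeds; "joint_efforts": joint torques, N m; "eef_pos": TCP position; "tcp_rot": TCP orientation; "wrist_force": force on the tool from outside, world axes, zero at the start; "ft_torque": the same for the moment, N m; "opening": finger opening in mm; "gripper_force": force on a finger pad.
Only numpy, scipy, OpenCV 4.12 (cv2) and the standard library are available. Lean on these libraries where they do the work, as an engineer would, in place of code of your own. Each camera call takes 0.05 s, during which the arm holds its last target. There are 200 camera calls.

## Working session

There is one attempt and no reset: what is moved stays moved. The work goes in short steps, Python scripts to look and compute and a tool call to move; the robot and the scene stay as the last step left them, time stands still between calls to the robot, and variables do not carry over. Pictures are saved under pics/ and viewed, at most 10 in all, crops included, and the job is handed in when it is done.

```bash
ls; mkdir -p pics
```

Create h.py:
```python
import numpy as np, cv2
from station import arm
def snap(cam,name):
    c=arm.calibration(cam); im=arm.read_camera(cam)
    cv2.imwrite(f'pics/{name}.png',cv2.cvtColor(im,cv2.COLOR_RGB2BGR)); np.save(f'pics/{name}.npy',c,allow_pickle=True)
    return im,c
def px2w(c,uv,z):
    R=cv2.Rodrigues(np.array(c['rvec'],float))[0]; t=np.array(c['tvec'],float).ravel()
    o=-R.T@t; d=R.T@np.array([(uv[0]-c['cx'])/c['fx'],(uv[1]-c['cy'])/c['fy'],1])
    return o+d*(z-o[2])/d[2]
def w2px(c,p):
    K=np.array([[c['fx'],0,c['cx']],[0,c['fy'],c['cy']],[0,0,1.]])
    return cv2.projectPoints(np.array(p,float).reshape(-1,3),np.array(c['rvec'],float),np.array(c['tvec'],float),K,None)[0].reshape(-1,2)
def load(name): return np.load(f'pics/{name}.npy',allow_pickle=True).item()
```

Run:
```python
from h import *
for n in ('scene','side','wrist'):
    im,c=snap(n,n+'0'); R=cv2.Rodrigues(np.array(c['rvec'],float))[0]; print(n,(-R.T@np.array(c['tvec']).ravel()).round(),c['fx'],R[2].round(2))
o=arm.get_obs();print(o['t'],o['eef_pos'],np.round(o['tcp_rot'],3),o['opening'])
```

```text
pics
scene [1298.  329. 1063.] 450.90178066801747 [-0.61 -0.27 -0.75]
side [ 328. -862. 1097.] 603.996291567377 [ 0.1   0.62 -0.77]
wrist [129. 538. 383.] 415.87694870111676 [ 0.22 -0.09 -0.97]
0.15 [192.96808211 514.64188801 229.54887811] [[-0.936  0.351 -0.001]
 [ 0.351  0.936 -0.002]
 [ 0.    -0.002 -1.   ]] 94.10576899640856
```

View pics/scene0.png

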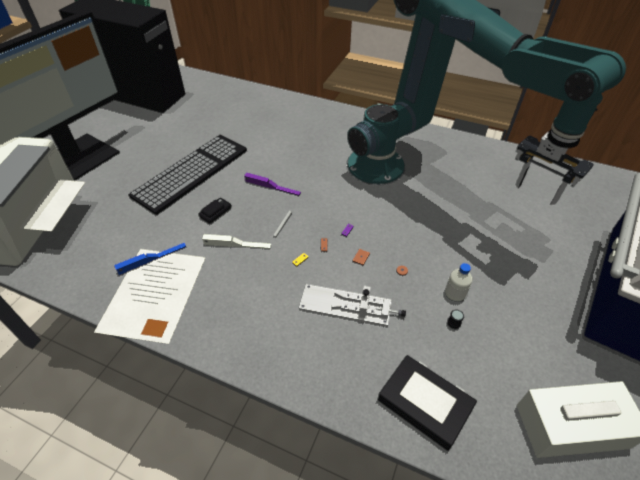

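View pics/side0.png

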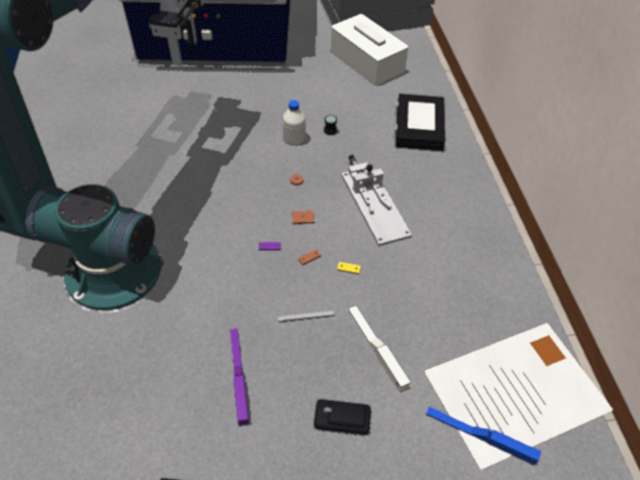

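The scene view shows the copper bar at (324,245), the plate at (361,257), the disc at (402,270), the white stick at (236,241) and the fixture at (345,303). In the side view they are at (309,257) for the bar, (380,347) for the stick and (376,205) for the fixture. Next I'll measure them by segmentation.

Add to h.py:
```python
def blob(im,c,box,mask,z):
    x0,y0,x1,y1=box; m=np.zeros(mask.shape,np.uint8); m[y0:y1,x0:x1]=mask[y0:y1,x0:x1]
    n,l,s,ce=cv2.connectedComponentsWithStats(m); k=1+np.argmax(s[1:,4])
    ys,xs=np.where(l==k); P=np.array([px2w(c,(x,y),z)[:2] for x,y in zip(xs,ys)])
    r=cv2.minAreaRect(P.astype(np.float32)); e,v=np.linalg.eigh(np.cov(P.T)); a=v[:,1]
    return P.mean(0),r,np.arctan2(a[1],a[0]),len(P),P
```

Run:
```python
from h import *
for n,bb,bs,bf in (('scene',(310,235,336,256),(195,228,280,255),(295,280,412,330)),('side',(293,245,325,270),(340,300,415,395),(335,150,415,250))):
    im=cv2.cvtColor(cv2.imread(f'pics/{n}0.png'),cv2.COLOR_BGR2RGB); c=load(n+'0'); hsv=cv2.cvtColor(im,cv2.COLOR_RGB2HSV)
    cop=((hsv[...,1]>110)&((hsv[...,0]<15)|(hsv[...,0]>172))).astype(np.uint8)
    wh=((im.min(2)>170)).astype(np.uint8)
    for nm,b,m,z in (('bar',bb,cop,8),('stick',bs,wh,15),('fix',bf,wh,12)):
        r=blob(im,c,b,m,z);print(n,nm,r[0].round(1),[np.round(q,1) for q in r[1]],r[2].round(3),r[3])
```

Run:
```python
import cv2,numpy as np
s=cv2.imread('pics/side0.png')[140:255,320:430]; t=cv2.imread('pics/scene0.png')[275:335,290:420]
a=cv2.resize(s,None,fx=5,fy=5,interpolation=cv2.INTER_CUBIC)[:600,:]
cv2.imwrite('pics/cropside.png',a)
```

```text
scene bar [446.3 -19.2] [array([445.6, -19.8]), array([45.5, 15.7]), np.float64(22.9)] -2.744 63
scene stick [ 536. -223.] [array([ 536.7, -225.2]), array([ 26.3, 122.2]), np.float64(11.4)] 1.794 179
scene fix [624.3 103.5] [array([622.9, 121.5]), array([ 85.5, 247.7]), np.float64(11.1)] 1.848 1627
side bar [440.6 -24.6] [array([440.8, -23.9]), array([47.8, 19.5]), np.float64(24.5)] -2.714 136
side stick [ 551.5 -277.8] [array([ 548.9, -269.5]), array([ 25.3, 204.1]), np.float64(21.6)] 1.951 869
side fix [627.9  82.6] [array([623.3, 119.8]), array([ 85.6, 247.2]), np.float64(11.1)] 1.871 1757
```

View pics/cropside.png

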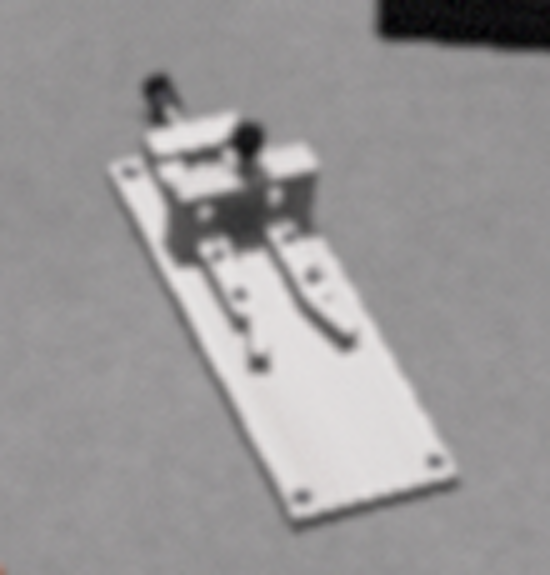

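The crop shows the apron end nearest the side camera, so the feed runs to +y, and the fixture rectangle (247 x 85 mm) agrees in both views. That puts its origin near (624.6, 112.3) with heading 101.1°. The bar is at about (442,-22) at 24°, and the stick's tip points to +y at about 111°. I'll move over the bar and look with the wrist camera.

Emit:
creep_tool([
  [[-35, -35, 7], 0],
  [[-35, -35, 7], 0],
  [[-35, -35, 7], 0],
  [[-35, -35, 7], 0],
  [[-35, -35, 7], 0],
  [[-35, -35, 7], 0],
  [[-35, -35, 7], 0],
  [[-35, -35, 7], 0],
  [[-35, -35, 7], 0],
  [[-35, -35, 7], 0],
  [[-35, -35, 7], 0],
  [[-36, -32, 3], 0],
], finger_gap=60)

```text
t: 1.65
eef_pos: [440.9, -24.9, 149.8]
tcp_rot: [[-0.936, 0.352, -0.001], [0.352, 0.936, 0.0], [0.001, 0.0, -1.0]]
wrist_force: [-0.3, 0.6, 0.6]
opening: 60.1
gripper_force: 0.0
```

Emit:
creep_tool([
  [[0, 0, 0], 0.187],
  [[0, 0, 0], 0.187],
  [[0, 0, 0], 0.187],
  [[0, 0, 0], 0.187],
  [[0, 0, 0], 0.187],
  [[0, 0, 0], 0.187],
  [[0, 0, 0], 0.187],
  [[0, 0, 0], 0.187],
  [[0, 0, 0], 0.187],
  [[0, 0, 0], 0.187],
  [[0, 0, 0], 0.187],
  [[0, 0, 0], 0.187],
])

```text
t: 3.15
eef_pos: [440.6, -23.2, 150.1]
tcp_rot: [[0.861, 0.508, -0.001], [0.508, -0.861, 0.0], [-0.0, -0.001, -1.0]]
wrist_force: [0.1, 0.0, -0.3]
opening: 59.9
gripper_force: 0.0
```

Emit:
creep_tool([
  [[0, 0, 0], 0.1],
  [[0, 0, 0], 0],
  [[0, 0, 0], 0],
])

```text
t: 3.52
eef_pos: [440.8, -23.3, 150.3]
tcp_rot: [[0.905, 0.426, -0.0], [0.426, -0.905, 0.0], [-0.0, -0.0, -1.0]]
wrist_force: [-0.5, -0.0, 0.0]
opening: 60.1
gripper_force: 0.0
```

Run:
```python
from h import *
im,c=snap('wrist','w1'); o=arm.get_obs();print(o['eef_pos'],np.round(o['tcp_rot'],3),o['q'].round(2) if hasattr(o['q'],'round') else o['q'])
hsv=cv2.cvtColor(im,cv2.COLOR_RGB2HSV)
cop=((hsv[...,1]>110)&((hsv[...,0]<15)|(hsv[...,0]>172))).astype(np.uint8)
r=blob(im,c,(0,0,640,480),cop,8);print(r[0],r[1],r[2],r[3]); print(w2px(c,[442,-22,8]))
```

```text
[440.79508304 -23.28067008 150.32652323] [[ 0.905  0.426 -0.   ]
 [ 0.426 -0.905  0.   ]
 [-0.    -0.    -1.   ]] [-0.18 -0.13  1.74  0.    1.53  0.95]
[442.67099833  99.69489224] ((442.1257629394531, 99.50463104248047), (35.892555236816406, 51.0727424621582), 86.81546020507812) 3.0750005684132082 3671
[[315.31088113 229.83925227]]
```

View pics/w1.png

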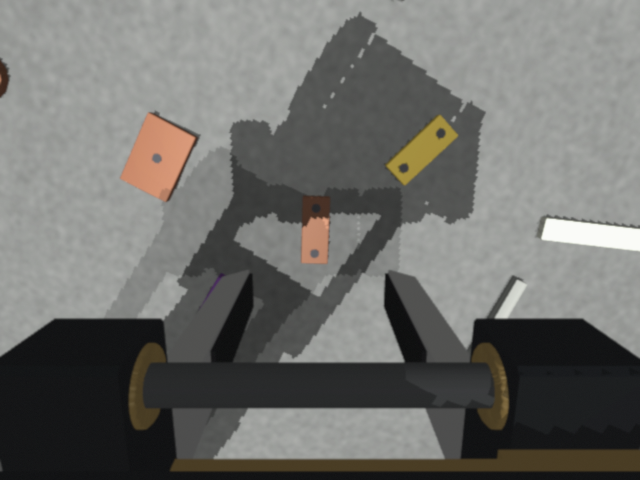

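The bar, with its two holes, is at (315,230), parallel to the fingers' plane and partly in shadow. The plate is at (158,158). I'll refine the bar's position from this picture.

Run:
```python
from h import *
im=cv2.cvtColor(cv2.imread('pics/w1.png'),cv2.COLOR_BGR2RGB);c=load('w1')
hsv=cv2.cvtColor(im,cv2.COLOR_RGB2HSV)
m=((hsv[...,1]>80)&((hsv[...,0]<18)|(hsv[...,0]>170))).astype(np.uint8)
r=blob(im,c,(285,180,345,280),m,8);print(r[0],r[1],r[2])
o=arm.get_obs();R=np.array(o['tcp_rot']);p=np.array(r[1][0]);print(R.T@(np.r_[p,4]-np.array(o['eef_pos'])), 'x axis ang',np.degrees(np.arctan2(R[1,0],R[0,0])))
```

```text
[442.23633785 -21.62410562] ((441.80523681640625, -21.889781951904297), (50.10141372680664, 19.863115310668945), 23.243295669555664) -2.732306639434145
[  1.53705109  -0.79624401 146.32638125] x axis ang 25.204484071824265
```

Emit:
creep_tool([
  [[1.5, -0.8, 33], 0.035],
  [[0, 0, 30], 0],
  [[0, 0, 30], 0],
  [[0, 0, 20], 0],
  [[0, 0, 10], 0],
  [[0, 0, 0], 0],
])

```text
t: 4.32
eef_pos: [441.6, -21.9, 27.1]
tcp_rot: [[0.919, 0.393, -0.001], [0.393, -0.919, 0.0], [-0.001, -0.001, -1.0]]
wrist_force: [-0.7, -1.5, -0.3]
opening: 60.2
gripper_force: 0.0
```

Emit:
creep_tool([
  [[0, 0, 0], 0],
  [[0, 0, 0], 0],
  [[0, 0, 0], 0],
  [[0, 0, 0], 0],
  [[0, 0, 0], 0],
  [[0, 0, 0], 0],
], finger_gap=10)

```text
t: 5.08
eef_pos: [442.0, -21.8, 27.7]
tcp_rot: [[0.92, 0.393, 0.0], [0.393, -0.92, 0.0], [0.0, -0.0, -1.0]]
wrist_force: [-0.6, 0.5, 1.5]
opening: 19.1
gripper_force: 30.0
```

Emit:
creep_tool([
  [[0, 0, -25], 0],
  [[0, 0, -35], 0],
  [[0, 0, -30], 0],
  [[0, 0, 0], 0],
])

```text
t: 5.58
eef_pos: [443.7, -22.3, 119.7]
tcp_rot: [[0.92, 0.393, 0.006], [0.393, -0.92, -0.001], [0.005, 0.003, -1.0]]
wrist_force: [0.6, 0.9, -1.4]
opening: 19.4
gripper_force: 30.0
```

Emit:
creep_tool([
  [[40, 2, 0], 0],
  [[45, 2, 0], 0],
  [[45, 2, 0], 0],
  [[40, 2, 0], 0],
  [[37, 1, 0], 0],
  [[0, 0, 0], 0],
])

```text
t: 6.32
eef_pos: [636.1, 51.9, 113.6]
tcp_rot: [[0.919, 0.394, -0.005], [0.394, -0.919, 0.0], [-0.004, -0.002, -1.0]]
wrist_force: [-0.2, -0.9, -0.1]
opening: 19.2
gripper_force: 30.0
```

Emit:
creep_tool([
  [[0, 0, 0], -0.17],
  [[0, 0, 0], -0.17],
  [[0, 0, 0], -0.17],
  [[0, 0, 0], -0.17],
  [[0, 0, 0], -0.17],
  [[0, 0, 0], -0.17],
  [[0, 0, 0], -0.17],
  [[0, 0, 0], -0.17],
  [[0, 0, 0], 0],
  [[0, 0, 0], 0],
])

```text
t: 7.58
eef_pos: [635.0, 50.9, 116.7]
tcp_rot: [[-0.189, 0.982, -0.001], [0.982, 0.189, -0.0], [0.0, -0.001, -1.0]]
wrist_force: [0.7, 0.5, -0.3]
opening: 19.5
gripper_force: 30.0
```

Run:
```python
from h import *
im,c=snap('wrist','w2'); o=arm.get_obs();print(o['eef_pos'],o['opening'])
f=np.radians(101.1);ux=np.array([np.cos(f),np.sin(f)]);uy=np.array([-ux[1],ux[0]]);O=np.array([624.6,112.3])
for P in [(0,11,26),(0,-11,26),(0,25,26),(0,-25,26),(-27,20,26),(-27,-20,26),(110,11,26),(51,36,60),(51,-36,60),(132,42,12),(132,-42,12),(-115,42,12)]:
    p=w2px(c,np.r_[O+P[0]*ux+P[1]*uy,P[2]])[0]; print(P,p.round(1)); cv2.circle(im,tuple(int(v) for v in p.round()),3,(255,0,0),1)
cv2.imwrite('pics/w2a.png',im[...,::-1])
```

```text
[635.23753752  50.95094985 116.87650554] 19.396245138322932
(0, 11, 26) [300.6 144.1]
(0, -11, 26) [339.  143.9]
(0, 25, 26) [276.2 144.2]
(0, -25, 26) [363.4 143.8]
(-27, 20, 26) [286. 191.]
(-27, -20, 26) [353.9 190.8]
(110, 11, 26) [297.6 -76.7]
(51, 36, 60) [242.3  33.7]
(51, -36, 60) [397.1  33. ]
(132, 42, 12) [ 239.8 -111.2]
(132, -42, 12) [ 398.1 -111.9]
(-115, 42, 12) [257.8 318.8]
```

View pics/w2a.png

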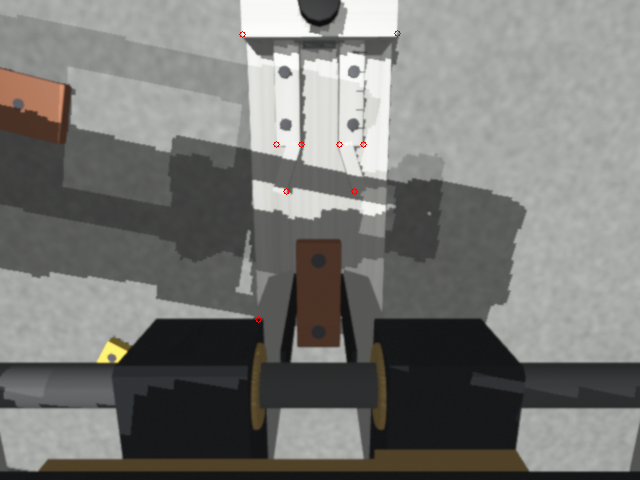

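The predicted fixture points land on the rail ends (276–363, 144), the lips and the bridge corners to within about 1 px. The held bar sits straight at (318,292). Now I'll set it down.

Emit:
creep_tool([
  [[0, 1.4, 25], 0],
  [[0, 0, 25], 0],
  [[0, 0, 17], 0],
  [[0, 0, 7], 0],
  [[0, 0, 2], 0],
  [[0, 0, 0], 0],
  [[0, 0, 0], 0],
])

```text
t: 8.5
eef_pos: [637.9, 51.5, 42.6]
tcp_rot: [[-0.192, 0.981, 0.002], [0.981, 0.192, 0.0], [-0.0, 0.002, -1.0]]
wrist_force: [-0.6, -0.1, -1.1]
opening: 19.7
gripper_force: 30.0
```

Run:
```python
from station import arm
o=arm.get_obs();print(o['eef_pos'],o['wrist_force'])
```

```text
[637.86274505  51.45009347  42.58414312] [-0.63846624 -0.12735147 -1.14335248]
```

Emit:
creep_tool([
  [[0, 0, 1.5], 0],
  [[0, 0, 1], 0],
  [[0, 0, 0], 0],
  [[0, 0, 0], 0],
])

```text
t: 9.0
eef_pos: [637.4, 51.4, 39.7]
tcp_rot: [[-0.192, 0.981, 0.001], [0.981, 0.192, 0.0], [-0.0, 0.001, -1.0]]
wrist_force: [-1.4, 0.4, 4.1]
opening: 19.3
gripper_force: 30.0
```

Emit:
creep_tool([
  [[0, 0, 0], 0],
  [[0, 0, 0], 0],
  [[0, 0, 0], 0],
  [[0, 0, 0], 0],
], finger_gap=40)

```text
t: 9.5
eef_pos: [637.1, 51.4, 38.7]
tcp_rot: [[-0.192, 0.981, -0.0], [0.981, 0.192, 0.0], [0.0, -0.0, -1.0]]
wrist_force: [-0.4, -0.1, 0.0]
opening: 39.8
gripper_force: 0.0
```

Emit:
creep_tool([
  [[0, 0, -15], 0],
  [[0, 0, -30], 0],
  [[0, 0, -45], 0],
  [[0, 0, -40], 0],
  [[0, 0, 0], 0],
  [[0, 0, 0], 0],
])

```text
t: 10.25
eef_pos: [636.9, 51.4, 168.8]
tcp_rot: [[-0.192, 0.981, -0.0], [0.981, 0.192, 0.0], [0.0, -0.0, -1.0]]
wrist_force: [-0.4, -0.2, 0.5]
opening: 39.9
gripper_force: 0.0
```

Run:
```python
from h import *
im,c=snap('wrist','w3')
hsv=cv2.cvtColor(im,cv2.COLOR_RGB2HSV)
m=((hsv[...,1]>80)&((hsv[...,0]<18)|(hsv[...,0]>170))).astype(np.uint8)
x,y=w2px(c,[636.5,51.5,20])[0].astype(int)
r=blob(im,c,(x-60,y-70,x+60,y+70),m,20)
f=np.radians(101.1);ux=np.array([np.cos(f),np.sin(f)]);uy=np.array([-ux[1],ux[0]]);O=np.array([624.6,112.3])
d=np.array(r[1][0])-O;print(x,y,d@ux,d@uy,r[1],r[2],arm.get_obs()['eef_pos'])
```

```text
316 227 -64.33706531526985 -1.4038556662152621 ((638.3638916015625, 49.43678283691406), (19.077754974365234, 49.13853073120117), 10.621435165405273) 1.7628647595460147 [636.36586871  51.41712304 167.46876855]
```

Emit:
creep_tool([
  [[-35, -14, -3], 0],
  [[-35, -14, -3], 0],
  [[-35, -14, -3], 0],
  [[-35, -14, -3], 0],
  [[-35, -14, -3], 0],
  [[-35, -14, -3], 0],
  [[-35, -14, -3], 0],
  [[-35, -14, -3], 0],
  [[-35, -14, -3], 0],
  [[-35, -14, -3], 0],
  [[0, 0, 0], -0.187],
  [[0, 0, 0], 0],
], finger_gap=50)

```text
t: 11.8
eef_pos: [566.0, -319.0, 196.4]
tcp_rot: [[-0.368, 0.93, -0.003], [0.93, 0.368, 0.003], [0.004, -0.002, -1.0]]
wrist_force: [0.8, -0.6, -0.7]
opening: 50.1
gripper_force: 0.0
```

Emit:
creep_tool([
  [[0, 0, 0], 0],
  [[0, 0, 0], 0],
])

```text
t: 12.05
eef_pos: [567.0, -318.2, 198.5]
tcp_rot: [[-0.37, 0.929, -0.001], [0.929, 0.37, 0.001], [0.001, -0.0, -1.0]]
wrist_force: [-0.3, 0.2, -0.5]
opening: 49.8
gripper_force: 0.0
```

Run:
```python
from h import *
im,c=snap('wrist','w4'); o=arm.get_obs();print(o['eef_pos'],np.round(o['tcp_rot'],3),w2px(c,[548.9,-269.5,15]))
wh=(im.min(2)>200).astype(np.uint8)
r=blob(im,c,(0,0,640,330),wh,8);print(r[0],r[1],r[2],r[3])
```

```text
[ 567.03247538 -318.33783568  198.71130974] [[-0.371  0.929 -0.   ]
 [ 0.929  0.371  0.   ]
 [ 0.    -0.    -1.   ]] [[319.28375627 154.46521125]]
[ 780.1733789  -317.93217523] ((774.9952392578125, -319.214111328125), (190.6394805908203, 50.44068908691406), 21.680431365966797) -2.7974366344674237 7376
```

View pics/w4.png

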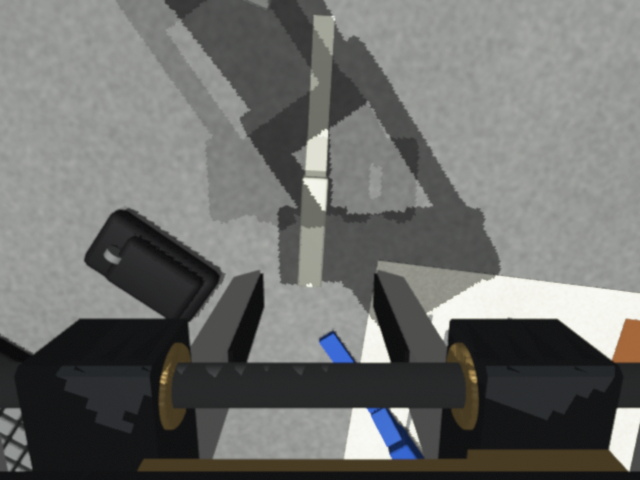

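The stick's tip end is at about (324,15), the handle's front step at (315,179) and the handle's rear end at (309,285). The mouse is at (150,260), clear of the fingers. I'll convert these and check them against the given lengths.

Run:
```python
from h import *
im=cv2.cvtColor(cv2.imread('pics/w4.png'),cv2.COLOR_BGR2RGB).astype(int);c=load('w4')
m=(im[...,0]-im[...,2]>7)
def mid(y):
    xs=np.where(m[y,280:350])[0]+280; return (xs.min()+xs.max())/2,xs.max()-xs.min()+1
H=[];B=[]
for y in range(190,280,8):
    x,w=mid(y);H.append(px2w(c,(x,y),30)[:2]);print(y,x,w,end=' | ')
for y in range(25,165,10):
    x,w=mid(y);B.append(px2w(c,(x,y),8)[:2]);print(y,x,w,end=' | ')
P=np.array(H+B,np.float32);vx,vy,x0,y0=cv2.fitLine(P,cv2.DIST_HUBER,0,.01,.01).ravel();d=np.array([vx,vy]);d*=np.sign(d[1])
for q in (H,B):
    v=cv2.fitLine(np.array(q,np.float32),cv2.DIST_HUBER,0,.01,.01).ravel();print(np.degrees(np.arctan2(v[1],v[0])))
tip=px2w(c,(324,15),8)[:2];hf=px2w(c,(315.5,178.5),30)[:2];he=px2w(c,(309.5,285.5),30)[:2]
o0=np.array([x0,y0]);s=[(q-o0)@d for q in (tip,hf,he)]
print('lengths',s[0]-s[2],s[1]-s[2],s[0]-s[1])
cen=o0+d*np.mean([s[0]-105,s[1]+15,s[2]+105]);g=cen-40*d
print('centre',cen,'grip',g,'ang',np.degrees(np.arctan2(d[1],d[0])))
o=arm.get_obs();R=np.array(o['tcp_rot']);print('to grip',R.T@(np.r_[g,29]-np.array(o['eef_pos'])),np.degrees(np.arctan2(R[1,0],R[0,0])))
```

```text
190 317.0 19 | 198 316.5 20 | 206 322.0 7 | Traceback (most recent call last):
  File "<stdin>", line 8, in <module>
  File "<stdin>", line 5, in mid
    return umr_minimum(a, axis, None, out, keepdims, initial, where)
ValueError: zero-size array to reduction operation minimum which has no identity
```

Run:
```python
from h import *
im=cv2.imread('pics/w4.png').astype(float).mean(2);c=load('w4')
def mid(y):
    xp=int(309.5+(285-y)*14.5/270); g=np.convolve(im[y,xp-20:xp+21],[1,1,0,-1,-1],'same')
    g[:3]=g[-3:]=0
    a=np.argmax(g[:20]);b=20+np.argmin(g[20:]);return (a+b)/2+xp-20,b-a
P=[]
for ys,z,w0 in ((range(186,282,5),30,24),(range(22,170,7),8,19)):
    L=[(y,)+mid(y) for y in ys]; wm=np.median([l[2] for l in L]); L=[l for l in L if abs(l[2]-wm)<2.5]
    q=np.array([px2w(c,(x,y),z)[:2] for y,x,w in L],np.float32);v=cv2.fitLine(q,cv2.DIST_HUBER,0,.01,.01).ravel();print(wm,len(L),np.degrees(np.arctan2(v[1],v[0])));P+=list(q)
vx,vy,x0,y0=cv2.fitLine(np.array(P),cv2.DIST_HUBER,0,.01,.01).ravel();d=np.array([vx,vy]);d*=np.sign(d[1])
tip=px2w(c,(324,15),8)[:2];hf=px2w(c,(315.5,178.5),30)[:2];he=px2w(c,(309.5,285.5),30)[:2]
o0=np.array([x0,y0]);s=[(q-o0)@d for q in (tip,hf,he)]
print('lengths',s[0]-s[2],s[1]-s[2],s[0]-s[1])
cen=o0+d*np.mean([s[0]-105,s[1]+15,s[2]+105]);g=cen-40*d
print('centre',cen,'grip',g,'ang',np.degrees(np.arctan2(d[1],d[0])))
o=arm.get_obs();R=np.array(o['tcp_rot']);print('to grip',R.T@(np.r_[g,29]-np.array(o['eef_pos'])),np.degrees(np.arctan2(R[1,0],R[0,0])))
```

```text
24.0 17 -71.72958
21.0 21 -71.712555
lengths 208.29643916421287 87.71021821375462 120.58622095045826
centre [ 547.08377722 -271.89328576] grip [ 559.72204569 -309.84422876] ang 108.41858
to grip [ 10.52584564  -3.6037898  169.71662166] 111.76279530667216
```

Emit:
creep_tool([
  [[10.5, -3.6, 40], 0.059],
  [[0, 0, 40], 0],
  [[0, 0, 40], 0],
  [[0, 0, 30], 0],
  [[0, 0, 15], 0],
  [[0, 0, 4.7], 0],
  [[0, 0, 0], 0],
  [[0, 0, 0], 0],
])

```text
t: 13.1
eef_pos: [560.6, -311.1, 31.0]
tcp_rot: [[-0.315, 0.949, 0.003], [0.949, 0.315, -0.002], [-0.002, 0.002, -1.0]]
wrist_force: [0.4, 0.2, -0.4]
opening: 50.1
gripper_force: 0.0
```

Emit:
creep_tool([
  [[0, 0, 0], 0],
  [[0, 0, 0], 0],
  [[0, 0, 0], 0],
  [[0, 0, 0], 0],
  [[0, 0, 0], 0],
  [[0, 0, 0], 0],
], finger_gap=10)

```text
t: 13.85
eef_pos: [559.6, -310.6, 29.3]
tcp_rot: [[-0.315, 0.949, -0.0], [0.949, 0.315, 0.0], [0.0, -0.0, -1.0]]
wrist_force: [0.6, -0.0, 0.1]
opening: 19.6
gripper_force: 30.0
```

Emit:
creep_tool([
  [[0, 0, -15], 0],
  [[0, 0, -25], 0],
  [[20, 25, 0], 0],
  [[30, 35, 0], 0],
  [[30, 40, 0], 0],
  [[30, 35, 0], 0],
  [[23, 28, 0], 0],
  [[0, 0, 0], 0.127],
  [[0, 0, 0], 0],
  [[0, 0, 0], 0],
])

```text
t: 15.1
eef_pos: [672.3, -133.3, 69.7]
tcp_rot: [[-0.194, 0.981, 0.0], [0.981, 0.194, -0.0], [-0.0, 0.0, -1.0]]
wrist_force: [0.3, 0.5, -0.9]
opening: 19.9
gripper_force: 30.0
```

Run:
```python
from h import *
im,c=snap('wrist','w5'); o=arm.get_obs();p=np.array(o['eef_pos']);print(p,np.round(o['tcp_rot'],4)[:2,0],o['opening'],o['wrist_force'])
f=np.radians(101.1);ux=np.array([np.cos(f),np.sin(f)]);uy=np.array([-ux[1],ux[0]]);O=np.array([624.6,112.3])
d=p[:2]-O;print('tcp fix',d@ux,d@uy)
for P in [(0,11,26),(0,-11,26),(-115,42,12),(-115,-42,12),(-89,10,20),(-89,-10,20)]:
    q=w2px(c,np.r_[O+P[0]*ux+P[1]*uy,P[2]])[0]; print(P,q.round(1)); cv2.circle(im,tuple(int(v) for v in q.round()),3,(255,0,0),1)
R=np.array(o['tcp_rot'])
for y in (8,-8):
    q=w2px(c,p+R@np.array([145.5,y,21]))[0]; print(q); cv2.circle(im,tuple(int(v) for v in q.round()),3,(0,0,255),1)
cv2.imwrite('pics/w5a.png',im[...,::-1])
```

```text
[ 672.23827696 -133.5022565    69.60947459] [-0.1933  0.9811] 19.663169661405668 [-0.07014671  0.5073407  -0.34650592]
tcp fix -250.37536585463553 0.5752420951861066
(0, 11, 26) [ 287.6 -394.4]
(0, -11, 26) [ 349.5 -394.2]
(-115, 42, 12) [225.8 -18.9]
(-115, -42, 12) [410.5 -18.6]
(-89, 10, 20) [294.6 -94.6]
(-89, -10, 20) [342.1 -94.5]
[338.57006666 -85.72784347]
[294.54920267 -85.76828415]
```

View pics/w5a.png

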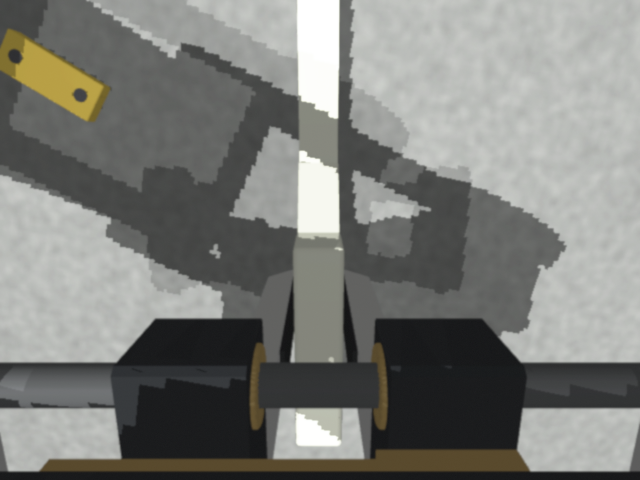

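The stick is straight in the grip (edges at x 297–341 at the top, 298–341 near the handle), within about 1 mm of the channel line. I'll lower it to about 1.7 mm over the plate. I'll also zoom into the scene picture to see roughly where the stop is set.

Emit:
creep_tool([
  [[0, 0, 10], 0],
  [[0, 0, 10], 0],
  [[0, 0, 5], 0],
  [[0, 0, 1.5], 0],
  [[0, 0, 0], 0],
  [[0, 0, 0], 0],
])

```text
t: 15.9
eef_pos: [672.7, -132.9, 43.2]
tcp_rot: [[-0.193, 0.981, 0.001], [0.981, 0.193, -0.0], [-0.0, 0.001, -1.0]]
wrist_force: [-0.3, -0.3, -1.4]
opening: 19.7
gripper_force: 30.0
```

Run:
```python
from h import *
im,c=snap('scene','scene1')
f=np.radians(101.1);ux=np.array([np.cos(f),np.sin(f)]);uy=np.array([-ux[1],ux[0]]);O=np.array([624.6,112.3])
x0,y0,S=335,275,10
out=cv2.resize(im[y0:y0+55,x0:x0+80],None,fx=S,fy=S,interpolation=cv2.INTER_CUBIC)
def pt(P): return w2px(c,np.r_[O+P[0]*ux+P[1]*uy,P[2]])[0]
# fit offset with visible corners? draw points
for P,col in [((67,0,17),(255,0,0)),((82,0,17),(0,255,0)),((98,0,17),(0,0,255)),((110,0,17),(255,0,255)),((132,42,12),(255,255,0)),((132,-42,12),(255,255,0)),((69,-36,60),(0,255,255)),((51,-36,60),(0,255,255)),((69,36,60),(0,255,255))]:
    q=((pt(P)+.5-[x0,y0])*S).astype(int); print(P,q); cv2.circle(out,tuple(int(v) for v in q),4,col,2)
cv2.imwrite('pics/crop2.png',out[...,::-1])
```

```text
(67, 0, 17) [315 312]
(82, 0, 17) [369 322]
(98, 0, 17) [427 333]
(110, 0, 17) [470 341]
(132, 42, 12) [565 241]
(132, -42, 12) [531 496]
(69, -36, 60) [316 335]
(51, -36, 60) [248 323]
(69, 36, 60) [354 117]
```

View pics/crop2.png

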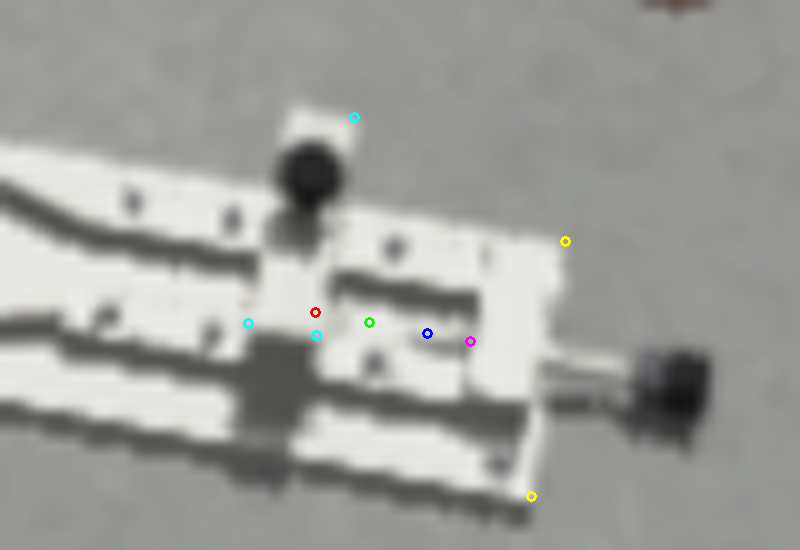

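The dome looks to be well back: a faint rod ends near (410,338), about x 93 mm, though that is uncertain. I'll start the feed slowly and watch the force.

Emit:
creep_tool([
  [[4, 0, 0], 0],
  [[3, 0, 0], 0],
  [[3, 0, 0], 0],
  [[2.5, 0, 0], 0],
  [[2.5, 0, 0], 0],
  [[2.5, 0, 0], 0],
  [[2.5, 0, 0], 0],
  [[2.5, 0, 0], 0],
  [[3, 0, 0], 0],
  [[3, 0, 0], 0],
  [[3, 0, 0], 0],
  [[3, 0, 0], 0],
])

```text
t: 17.45
eef_pos: [665.7, -98.8, 42.7]
tcp_rot: [[-0.193, 0.981, 0.0], [0.981, 0.193, 0.0], [0.0, 0.0, -1.0]]
wrist_force: [-0.9, -0.4, -0.9]
opening: 19.8
gripper_force: 30.0
```

Emit:
creep_tool([
  [[4, 0, 0], 0],
  [[4, 0, 0], 0],
  [[4, 0, 0], 0],
  [[4, 0, 0], 0],
  [[4, 0, 0], 0],
  [[3, 0, 0], 0],
  [[0, 0, 0], 0],
])

```text
t: 18.32
eef_pos: [661.2, -76.0, 42.7]
tcp_rot: [[-0.193, 0.981, -0.0], [0.981, 0.193, 0.0], [0.0, 0.0, -1.0]]
wrist_force: [-0.1, 0.3, -1.3]
opening: 19.6
gripper_force: 30.0
```

Create chk.py:
```python
from h import *
import sys
f=np.radians(101.1);ux=np.array([np.cos(f),np.sin(f)]);uy=np.array([-ux[1],ux[0]]);O=np.array([624.6,112.3])
d=np.array(arm.get_obs()['eef_pos'])[:2]-O;print('tcp',d@ux,d@uy)
for n in ('scene','side'):
    im,c=snap(n,'chk'+n); hsv=cv2.cvtColor(im,cv2.COLOR_RGB2HSV)
    m=((hsv[...,1]>80)&((hsv[...,0]<18)|(hsv[...,0]>170))).astype(np.uint8)
    x,y=w2px(c,np.r_[O+float(sys.argv[1])*ux,20])[0].astype(int)
    r=blob(im,c,(x-22,y-18,x+22,y+18),m,20);e=(r[4]-O)@ux;l=(r[4]-O)@uy
    print(n,'bar x',e.min(),e.max(),'y',l.mean(),'ang off',np.degrees(r[2])%180-101.1,r[3])
```

```bash
python3 chk.py -21
```

```text
tcp -191.87781512821195 0.29687521116161636
scene bar x -42.510736184587344 4.794791389994845 y -1.619828964262871 ang off 10.692720692661041 93
side bar x -43.70374654974579 3.1874871241385603 y -0.447460464390792 ang off -4.429075016008738 117
```

Emit:
creep_tool([
  [[2, 0, 0], 0],
  [[2, 0, 0], 0],
  [[2, 0, 0], 0],
  [[2, 0, 0], 0],
  [[2, 0, 0], 0],
  [[2, 0, 0], 0],
])

```text
t: 19.18
eef_pos: [659.0, -64.6, 42.8]
tcp_rot: [[-0.193, 0.981, 0.0], [0.981, 0.193, 0.0], [0.0, 0.0, -1.0]]
wrist_force: [-0.2, -0.6, -0.8]
opening: 20.0
gripper_force: 30.0
```

Emit:
creep_tool([
  [[2.5, 0, 0], 0],
  [[2.5, 0, 0], 0],
  [[2.5, 0, 0], 0],
  [[2.5, 0, 0], 0],
  [[2.5, 0, 0], 0],
  [[2.5, 0, 0], 0],
])

```text
t: 19.92
eef_pos: [656.0, -49.9, 42.8]
tcp_rot: [[-0.193, 0.981, -0.0], [0.981, 0.193, -0.0], [-0.0, -0.0, -1.0]]
wrist_force: [0.0, -0.7, -1.2]
opening: 19.5
gripper_force: 30.0
```

```bash
python3 chk.py 6
```

```text
tcp -165.17116587406818 0.3849819432448365
scene bar x -16.20353025333026 31.303044929426566 y 1.2930564851416977 ang off 3.41433868872258 85
side bar x -15.884537076747662 28.98738457205153 y -1.403494243694851 ang off -2.647845588861813 100
```

Emit:
creep_tool([
  [[2, 0, 0], 0],
  [[2, 0, 0], 0],
  [[2, 0, 0], 0],
  [[2, 0, 0], 0],
  [[2, 0, 0], 0],
  [[2, 0, 0], 0],
  [[2, 0, 0], 0],
  [[2, 0, 0], 0],
])

```text
t: 21.02
eef_pos: [653.0, -34.2, 42.8]
tcp_rot: [[-0.193, 0.981, 0.0], [0.981, 0.193, 0.0], [0.0, 0.0, -1.0]]
wrist_force: [-0.4, -1.0, -0.1]
opening: 19.8
gripper_force: 30.0
```

Emit:
creep_tool([
  [[1, 0, 0], 0],
  [[1, 0, 0], 0],
  [[1, 0, 0], 0],
])

```text
t: 21.4
eef_pos: [652.4, -31.3, 42.8]
tcp_rot: [[-0.193, 0.981, 0.0], [0.981, 0.193, 0.0], [0.0, 0.0, -1.0]]
wrist_force: [1.1, -0.8, -0.9]
opening: 20.0
gripper_force: 30.0
```

Emit:
creep_tool([
  [[1, 0, 0], 0],
  [[1, 0, 0], 0],
])

```text
t: 21.65
eef_pos: [652.1, -29.3, 42.8]
tcp_rot: [[-0.193, 0.981, 0.0], [0.981, 0.193, 0.0], [0.0, 0.0, -1.0]]
wrist_force: [-0.6, -0.5, -0.1]
opening: 20.1
gripper_force: 30.0
```

Emit:
creep_tool([
  [[1, 0, 0], 0],
  [[1, 0, 0], 0],
])

```text
t: 21.9
eef_pos: [651.7, -27.3, 42.8]
tcp_rot: [[-0.193, 0.981, 0.0], [0.981, 0.193, 0.0], [0.0, 0.0, -1.0]]
wrist_force: [-0.6, -1.1, -0.4]
opening: 19.5
gripper_force: 30.0
```

Emit:
creep_tool([
  [[1, 0, 0], 0],
])

```text
t: 22.02
eef_pos: [651.5, -26.4, 42.8]
tcp_rot: [[-0.193, 0.981, 0.0], [0.981, 0.193, -0.0], [-0.0, 0.0, -1.0]]
wrist_force: [-0.2, -1.4, -0.4]
opening: 19.7
gripper_force: 30.0
```

Emit:
creep_tool([
  [[1, 0, 0], 0],
])

```text
t: 22.15
eef_pos: [651.5, -26.1, 43.0]
tcp_rot: [[-0.193, 0.981, 0.001], [0.981, 0.193, -0.001], [-0.001, 0.0, -1.0]]
wrist_force: [0.2, -3.7, -0.6]
opening: 19.5
gripper_force: 30.0
```

Emit:
creep_tool([
  [[0.7, 0, 0], 0],
])

```text
t: 22.28
eef_pos: [651.5, -25.9, 43.1]
tcp_rot: [[-0.193, 0.981, 0.001], [0.981, 0.193, -0.002], [-0.002, 0.001, -1.0]]
wrist_force: [0.7, -4.7, -0.8]
opening: 19.9
gripper_force: 30.0
```

Emit:
creep_tool([
  [[0.7, 0, 0], 0],
])

```text
t: 22.4
eef_pos: [651.4, -25.6, 43.2]
tcp_rot: [[-0.192, 0.981, 0.001], [0.981, 0.192, -0.003], [-0.003, 0.001, -1.0]]
wrist_force: [0.5, -5.5, -1.5]
opening: 19.4
gripper_force: 30.0
```

Emit:
creep_tool([
  [[0.5, 0, 0], 0],
])

```text
t: 22.52
eef_pos: [651.3, -25.1, 43.2]
tcp_rot: [[-0.192, 0.981, 0.001], [0.981, 0.192, -0.003], [-0.003, 0.001, -1.0]]
wrist_force: [0.5, -4.4, -0.1]
opening: 20.0
gripper_force: 30.0
```

Emit:
creep_tool([
  [[1, 0, 0], 0],
  [[1, 0, 0], 0],
])

```text
t: 22.78
eef_pos: [650.8, -22.9, 43.1]
tcp_rot: [[-0.192, 0.981, 0.001], [0.981, 0.192, -0.002], [-0.002, 0.001, -1.0]]
wrist_force: [-0.2, -4.8, -0.4]
opening: 19.9
gripper_force: 30.0
```

Emit:
creep_tool([
  [[1, 0, 0], 0],
  [[0.5, 0, 0], 0],
])

```text
t: 23.02
eef_pos: [650.3, -20.1, 42.8]
tcp_rot: [[-0.193, 0.981, 0.0], [0.981, 0.193, 0.0], [0.0, 0.0, -1.0]]
wrist_force: [0.9, -3.9, 0.3]
opening: 19.3
gripper_force: 30.0
```

Emit:
creep_tool([
  [[1, 0, 0], 0],
  [[1, 0, 0], 0],
])

```text
t: 23.28
eef_pos: [649.8, -18.0, 42.8]
tcp_rot: [[-0.193, 0.981, 0.0], [0.981, 0.193, 0.0], [0.0, 0.0, -1.0]]
wrist_force: [0.7, -3.7, -0.1]
opening: 19.6
gripper_force: 30.0
```

Emit:
creep_tool([
  [[0.9, 0, 0], 0],
  [[0.9, 0, 0], 0],
  [[0.9, 0, 0], 0],
], lines="1,3")

```text
t: 23.65
eef_pos: [649.3, -15.4, 42.8]
tcp_rot: [[-0.193, 0.981, 0.0], [0.981, 0.193, 0.0], [0.0, 0.0, -1.0]]
```

```bash
python3 chk.py 42
```

```text
tcp -130.10701616526194 0.31367049616372633
scene bar x 18.31133557821604 47.92123458535335 y 1.9852514462380675 ang off -4.53734692140236 51
side bar x 18.0079457165762 54.50931193667782 y -1.8463266101016882 ang off -1.9451916921712638 68
```

Emit:
creep_tool([
  [[1, 0, 0], 0],
  [[1, 0, 0], 0],
  [[1, 0, 0], 0],
], only="pos|force")

```text
eef_pos: [648.7, -12.5, 42.7]
wrist_force: [-0.1, -3.7, -0.1]
gripper_force: 30.0
```

```bash
echo next
```

```text
next
```

Emit:
creep_tool([
  [[1, 0, 0], 0],
  [[1, 0, 0], 0],
  [[1, 0, 0], 0],
], only="pos|wrist")

```text
eef_pos: [648.2, -9.6, 42.8]
wrist_force: [0.1, -3.4, 0.3]
```

Emit:
creep_tool([
  [[1, 0, 0], 0],
  [[1, 0, 0], 0],
  [[1, 0, 0], 0],
], only="pos|wrist")

```text
eef_pos: [647.6, -6.6, 42.8]
wrist_force: [0.6, -2.7, -0.5]
```

Emit:
creep_tool([
  [[1, 0, 0], 0],
  [[1, 0, 0], 0],
  [[1, 0, 0], 0],
], only="pos|wrist")

```text
eef_pos: [647.0, -3.7, 42.8]
wrist_force: [0.1, -3.5, -1.4]
```

Emit:
creep_tool([
  [[1, 0, 0], 0],
  [[1, 0, 0], 0],
  [[1, 0, 0], 0],
], only="pos|wrist")

```text
eef_pos: [646.4, -0.8, 42.8]
wrist_force: [0.4, -3.9, -0.2]
```

Emit:
creep_tool([
  [[1, 0, 0], 0],
  [[1, 0, 0], 0],
  [[1, 0, 0], 0],
], only="pos|wrist")

```text
eef_pos: [645.9, 2.2, 42.8]
wrist_force: [0.2, -4.3, 0.0]
```

Emit:
creep_tool([
  [[1, 0, 0], 0],
  [[1, 0, 0], 0],
  [[1, 0, 0], 0],
], only="pos|wrist")

```text
eef_pos: [645.3, 5.1, 42.8]
wrist_force: [0.1, -2.9, -0.3]
```

Emit:
creep_tool([
  [[1, 0, 0], 0],
  [[1, 0, 0], 0],
  [[0.8, 0, 0], 0],
], only="pos|wrist")

```text
eef_pos: [644.7, 7.9, 42.8]
wrist_force: [0.2, -3.7, -0.4]
```

Emit:
creep_tool([
  [[0.9, 0, 0], 0],
  [[0.9, 0, 0], 0],
  [[0.8, 0, 0], 0],
], only="pos|wrist")

```text
eef_pos: [644.3, 10.3, 42.8]
wrist_force: [0.8, -4.2, -1.0]
```

Emit:
creep_tool([
  [[0.9, 0, 0], 0],
  [[0.9, 0, 0], 0],
], only="pos|wrist")

```text
eef_pos: [644.3, 10.6, 43.2]
wrist_force: [0.5, -7.2, 0.2]
```

Emit:
creep_tool([
  [[0.6, 0, 0], 0],
  [[0, 0, 0], 0],
], only="pos|wrist")

```text
eef_pos: [644.3, 10.6, 43.3]
wrist_force: [0.7, -8.1, 0.3]
```

Emit:
creep_tool([
  [[0.7, 0, 0], 0],
  [[0, 0, 0], 0],
  [[0, 0, 0], 0],
], only="pos|wrist")

```text
eef_pos: [644.3, 10.8, 43.4]
wrist_force: [1.6, -9.4, -0.1]
```

Emit:
creep_tool([
  [[0, 0, 0], 0],
  [[0, 0, 0], 0],
  [[0, 0, 0], 0],
  [[0, 0, 0], 0],
], only="pos|wrist")

```text
eef_pos: [644.3, 10.8, 43.4]
wrist_force: [1.2, -9.2, 0.9]
```

Emit:
creep_tool([
  [[0, 0, 0], 0],
  [[0, 0, 0], 0],
  [[0, 0, 0], 0],
  [[0, 0, 0], 0],
  [[0, 0, 0], 0],
], only="pos|wrist")

```text
eef_pos: [644.3, 10.8, 43.4]
wrist_force: [0.9, -9.9, 1.6]
```

```bash
python3 chk.py 45
```

```text
tcp -103.42416203153446 0.18075166607730977
scene bar x 71.56897755619347 93.4761988472677 y 1.7822248019736713 ang off 2.306852600272208 39
side bar x 44.872786368748066 54.50931193667782 y -5.651525138639959 ang off -24.60715999430984 10
```

Held at about 9.5 N for more than a second against the stop, with the bar's front at x about 93.5. Now I'll withdraw the stick.

Emit:
creep_tool([
  [[-2, 0, 0], 0],
  [[-5, 0, 0], 0],
  [[-10, 0, 0], 0],
  [[-15, 0, 0], 0],
  [[-20, 0, 0], 0],
  [[-20, 0, 0], 0],
  [[-20, 0, 0], 0],
  [[-20, 0, 0], 0],
  [[-20, 0, 0], 0],
  [[-15, 0, 0], 0],
  [[-8, 0, 0], 0],
  [[0, 0, 0], 0],
])

```text
t: 30.72
eef_pos: [673.6, -139.1, 42.7]
tcp_rot: [[-0.192, 0.981, -0.0], [0.981, 0.192, 0.0], [0.0, 0.0, -1.0]]
wrist_force: [-1.3, 0.8, -0.8]
opening: 19.6
gripper_force: 30.0
```

Emit:
creep_tool([
  [[0, 0, -15], 0],
  [[0, 0, -15], -0.127],
  [[0, 0, 0], 0],
  [[0, 0, 0], 0],
])

```text
t: 31.22
eef_pos: [673.5, -138.2, 73.0]
tcp_rot: [[-0.315, 0.949, 0.0], [0.949, 0.315, 0.0], [0.0, 0.0, -1.0]]
wrist_force: [-0.3, -0.7, -0.9]
opening: 19.9
gripper_force: 30.0
```

Run:
```python
from h import *
o=arm.get_obs();R=np.array(o['tcp_rot']);print(o['opening'],R.T@(np.array([559.6,-310.6,29.3])-np.array(o['eef_pos'])))
```

```text
19.916719558174208 [-127.86376163 -162.37531493   43.66511175]
```

Emit:
creep_tool([
  [[-20, -25, 0], 0],
  [[-25, -32, 0], 0],
  [[-30, -38, 0], 0],
  [[-28, -36, 0], 0],
  [[-25, -31, 0], 0],
  [[0, 0, 20], 0],
  [[0, 0, 15], 0],
  [[0, 0, 5], 0],
  [[0, 0, 2], 0],
  [[0, 0, 0], 0],
  [[0, 0, 0], 0],
])

```text
t: 32.6
eef_pos: [560.8, -311.2, 31.5]
tcp_rot: [[-0.316, 0.949, 0.001], [0.949, 0.316, -0.001], [-0.001, 0.001, -1.0]]
wrist_force: [0.1, 0.7, -1.5]
opening: 19.9
gripper_force: 30.0
```

Emit:
creep_tool([
  [[0, 0, 1], 0],
  [[0, 0, 0.7], 0],
  [[0, 0, 0], 0],
  [[0, 0, 0], 0],
])

```text
t: 33.1
eef_pos: [560.4, -311.4, 29.4]
tcp_rot: [[-0.315, 0.949, 0.001], [0.949, 0.315, -0.0], [-0.0, 0.0, -1.0]]
wrist_force: [-0.7, 1.2, 0.4]
opening: 19.8
gripper_force: 30.0
```

Emit:
creep_tool([
  [[0, 0, 0], 0],
  [[0, 0, 0], 0],
  [[0, 0, 0], 0],
  [[0, 0, 0], 0],
], finger_gap=45)

```text
t: 33.6
eef_pos: [560.2, -311.3, 29.0]
tcp_rot: [[-0.315, 0.949, -0.0], [0.949, 0.315, 0.0], [0.0, -0.0, -1.0]]
wrist_force: [-0.3, 0.6, -0.0]
opening: 45.0
gripper_force: 0.0
```

Emit:
creep_tool([
  [[0, 0, -10], 0],
  [[0, 0, -30], 0],
  [[0, 0, -40], 0],
  [[0, 0, -40], 0],
  [[0, 0, -40], 0],
  [[0, 0, 0], 0],
  [[0, 0, 0], 0],
  [[0, 0, 0], 0],
])

```text
t: 34.6
eef_pos: [559.3, -310.7, 186.7]
tcp_rot: [[-0.316, 0.949, -0.003], [0.949, 0.316, 0.002], [0.003, -0.002, -1.0]]
wrist_force: [-0.9, 0.7, 0.7]
opening: 44.8
gripper_force: 0.0
```

Run:
```python
from h import *
a,_=snap('scene','end');b,_=snap('side','end2')
s=lambda i,x,y,w,h:cv2.resize(i[y:y+h,x:x+w],(400,400),interpolation=cv2.INTER_CUBIC)
cv2.imwrite('pics/endc.png',np.hstack([s(a,190,170,230,190),s(b,250,100,200,320)])[...,::-1])
```

```text
(no output)
```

View pics/endc.png

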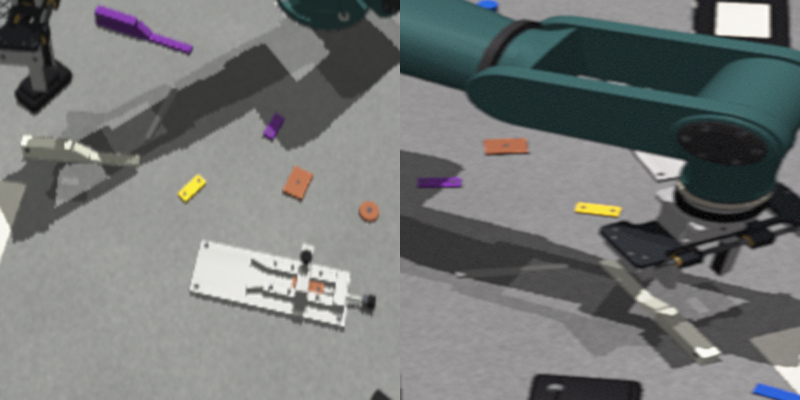

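The bar lies under the roller, showing on both sides of the bridge at about (305,285) in the left crop. The stick lies flat in its old place at (80,150), and everything else is undisturbed. I'll hand it in.

```bash
python3 -c "
from station import arm
print(arm.close_job())"
```

```text
the job is handed in; nothing more can be done
None
```

The job is handed in after about 35 s of the 70 s: the bar was pressed against the stop screw at about 9.5 N for over a second, the highest wrist force I read was about 10 N, and the stick is back flat on the table, but hand-in returned no verdict.

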